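Bolt the hold-down strap of a checking fixture

ROBOT

A 6-joint arm with a two-finger parallel gripper is mounted at the origin on the work surface. World frame = base frame: x ahead of the robot, y to its left, z up, the work surface at z = 0. Lengths are in m, angles in rad, forces in N, time in s.
With the tool pointing down it reaches from about 0.3 to 0.75 m from the base axis. Payload 8.5 kg.
Tool frame: the origin (TCP) lies midway between the tips of the shut fingers; the grasp point (between the pads) lies hold_point_z behind it (hold_point_z is the distance from the TCP to the grasp point, in m); z points along the fingers, y is the line along which they close (so a half turn about z gives the same grasp; the last joint's range is limited). The gripper opens to 85 mm and grips with 20 to 120 N. Pads are 22 mm wide; open, the fingers measure 114 mm over their backs; the gripper's body (76 mm by 85 mm) begins 54 mm behind the grasp point. The pads swing forward as they close: fully open they stand 13 mm farther back than shut.
Start: joints at [-1.475, 0.381, 1.297, -0, 1.464, -0.215], TCP at [0.168, -0.524, 0.231] pointing down, gripper open.
Joint ranges: [-3.11, 3.11], [-0.89, 2.33], [0.22, 2.48], [-1.42, 4.56], [0.17, 2.85], [-2.88, 2.88]. Speed limits (rad/s): [2.39, 2.39, 3.14, 3.14, 3.14, 3.14].

INTERFACE

Orientations are given as a unit quaternion [x, y, z, w].
In Python, from rig import state, read_camera, hand_in, outline_of, mark_of, hold_point_z gives the robot as it stands.
- The arm moves only by the shell command python3 -m handwheel 'ROWS' [FORCE]. ROWS is JSON, a list of rows, each an object of numbers: "x", "y", "z": the shift along the tool's x, y, z each as a share of 0.75 m, from -1 to 1; "rx", "ry", "rz": the turn, a rotation vector about the tool's x, y, z each as a share of 90 degrees, from -1 to 1; "jaw": the finger opening in mm, from 0 to 85.4. A call has 1 to 8 rows; each row shifts and turns the commanded pose from where the row before left it, along the tool's axes as they then stand; what a row does not reach is not made up. A row lasts 1/8 s, in which the tool goes at most 62.5 mm and 10.7 degrees, less where a joint would pass 70% of its speed; a pose out of reach is approached as far as the arm can. A call with a number of a shift or a turn outside -1 to 1 is refused whole. A call with a gripper value outside its range is refused whole. The fingers move at their own pace and stop on an object; FORCE is the grip in N (left out, the last holds). Time passes only in rows, so rows that do not move let the fingers close. It gives the time, the measured TCP pose, the force, the opening and the grip force at its end, in the units of the state.
- state(): the state, without advancing time (a new reading comes with each control period).
- read_camera(name): name is "scene" or "top"; returns a dict with "pixels" (420x560x3 uint8, blue, green, red), "K" (3x3 intrinsics, pixels), "distortion" ([k1, k2, p1, p2, k3] as OpenCV has them; the pictures are not rectified), "R" (3x3) and "t" (3): a world point X has camera coordinates R X + t. Camera axes: x right, y down, z forward; pixel columns grow to the right and rows downward; lengths in m; the calibration is good to about 2 mm. A picture is of the moment at which its call begins. There is no depth.
- hand_in(): hands the job in; it is judged then, once.
Trained networks look in the newest picture that a camera, given by its name, has taken for a name from the list of things; names that differ only in an ending like _2 or _b are one class to them, and where a whole thing is asked for, a point or a joint stands for the part that bears it (a point fixed in the world has none). Each returns a list of dicts, best first, with "score" (0 to 1); they miss things now and then, are a little off and sometimes report something else, mostly with a low value. They report only what shows in the picture. A call takes as long as a camera call. They do not tell look-alikes from the thing itself.
- outline_of(target, camera): "pixels" (420x560 bool, what is visible of it).
- mark_of(target, camera): "centre" ([x, y, z] in m, in world coordinates, good to about 4 mm: a listed point, or the origin of a listed thing).
The state is a dict: "t": time; "qpos": joint angles; "joint_velocities": joint speeds; "tau": joint torques, N m; "ee_pos": TCP position; "tcp_rot": TCP orientation; "force": force on the tool from outside, world axes, zero at the start; "wrist_torque": the same for the moment, N m; "width": opening from 0.0 (shut) to 1.0 (fully open); "gripper_force": force on a finger pad.
Only numpy, scipy, OpenCV 4.12 (cv2) and the standard library are available. Lean on these libraries where they do the work, as an engineer would, in place of code of your own. Each camera call takes 0.05 s, during which the arm holds its last target. There are 200 camera calls.

TASK

Lock the hold-down strap of the checking fixture with its slide bolt: lift the bolt's handle out of its notch, slide the bolt to the far end of its travel, where the adjustable catch plate stops it, and lower the handle fully into the notch there. Go by feel and do not force the bolt or its handle hard against anything, leave the other things on the bench where they are, and let go of the handle at the end.

Things in the scene. Friction and masses are not known exactly. Their poses are not given: they have to be found in the camera images.
- fixture: checking fixture fixed to the bench: dark steel base plate 150 (x) x 280 (y) x 12 mm thick; origin at the centre of its underside, z up. A 15 mm steel bolt runs along its y axis, over x = 0, 50 mm up, in two guide blocks 34 mm wide at y = -74 to -60 and +30 to +44, joined by a rail on top (14 mm wide, top at 74 mm). Between bolt and knob stands an upright notched plate at x = -21 mm
- rest_notch (a point): centre of the stem's place in the rest notch (fixture x -21, y -50 mm, 50 mm above the bench; fixture's axes). Along y from here, notched plate 6 mm thick: end post -16 to -6 mm (top 84 mm above the bench), rest notch -6 to +6 (floor 46 mm), land +6 to +32 (top 56 mm), then the adjustable catch plate in the same plane: see lug
- lug (a point): centre of the strap's lug that the bolt's tip enters, 50 mm above the bench; strap top at 82 mm. The catch plate (8 mm thick, foot 4 mm high, 16 mm towards the knob) is clamped at a different y each time, not tracked: land (top 56 mm), locking notch 12 mm wide (floor 46), rigid end post 10 mm thick (top 84). The notch's centre is 38 to 66 mm in +y from the rest notch's
- bolt: the bolt, a loose oiled rod captive in the guides (about 1 mm of play), with its handle: straight stem 8 mm in diameter at right angles, along the bolt's own -x to a ball knob. Origin on the rod's axis at the stem, y along the rod (to its tip, 102 mm). Level towards the fixture's -x when in a notch; turns and slides freely (about 1 N of friction) and falls back by its weight. About 0.3 kg
- knob (a point): centre of the steel ball knob, 18 mm in diameter, 60 mm from the bolt's axis; 50 mm above the bench while the handle is in a notch, free on all sides (38 mm above the base plate). The stem clears the lands when turned up by over 0.6 rad (knob over 84 mm above the bench), the rail stops it at 0.93 rad; on a land it rests at about 0.5 rad (79 mm)
- brass_bush: loose turned brass bush, 26 mm in diameter, 26 mm high, on the base plate behind the bolt; origin under its centre; leave alone
- ring_gauge: loose steel ring, 38 mm in diameter, 12 mm high, on the base plate behind the bolt; origin under its centre; leave alone
- spanner: loose steel spanner 160 mm long lying on the bench to the right of the fixture; leave alone
- mouse: loose white computer mouse, 100 x 60 x 34 mm, on a round black pad on the left; leave alone
Not all that is in view belongs to the job. There is more than one size of the bolt; the job needs the smaller.

How it is judged:
By the outcome, as a careful person would: the job done as asked, in the order asked, and still so for the second after the job is handed in, with the robot touching nothing.
It also fails if it takes over 42 s, if anything falls off the work surface, if the arm or the gripper's body presses on something with over 40 N, if the wrist force passes 120 N, or if a joint passes its speed limit or range.

## Working session

There is one attempt and no reset: what is moved stays moved. The work goes in short steps, Python scripts to look and compute and a shell command to move; the robot and the scene stay as the last step left them, time stands still between calls to the robot, and variables do not carry over. Pictures are saved under pics/ and viewed, at most 10 in all, crops included, and the job is handed in when it is done.

```bash
mkdir -p pics; ls; python3 - <<'E'
from rig import *
import cv2, numpy as np
s=state(); print({k:np.round(s[k],3).tolist() for k in s}, hold_point_z if not callable(hold_point_z) else hold_point_z())
for c in ("scene","top"):
    im=read_camera(c); cv2.imwrite(f"pics/{c}0.png",im["pixels"])
    print(c,np.round(-im["R"].T@im["t"],3), im["R"][2].round(2))
    for n in ("fixture","rest_notch","lug","bolt","knob","brass_bush","ring_gauge"):
        print(n,[(round(m["score"],2),np.round(m["centre"],3).tolist()) for m in mark_of(n,c)[:4]])
E
```

```text
pics
{'t': 0.0, 'qpos': [-1.475, 0.381, 1.298, -0.0, 1.464, -0.215], 'joint_velocities': [0.0, -0.001, 0.0, 0.0, -0.001, 0.0], 'tau': [-0.002, -44.846, -23.128, -0.0, 0.005, -0.0], 'ee_pos': [0.168, -0.523, 0.231], 'tcp_rot': [0.988, 0.155, 0.0, -0.001], 'force': [0.42, 0.697, -0.535], 'wrist_torque': [0.0, -0.027, 0.038], 'gripper_force': 0.0, 'width': 1.0} 0.0187
scene [ 1.038 -0.605  0.716] [-0.49  0.63 -0.6 ]
fixture [(0.82, [0.579, -0.053, -0.001]), (0.42, [0.578, -0.104, 0.047])]
rest_notch [(0.63, [0.579, -0.103, 0.049])]
lug [(0.88, [0.554, 0.011, 0.05])]
bolt [(0.76, [0.601, -0.098, 0.045]), (0.71, [0.297, 0.219, 0.012]), (0.6, [0.479, -0.348, 0.001])]
knob [(0.74, [0.547, -0.124, 0.05]), (0.69, [0.221, 0.163, 0.009])]
brass_bush [(0.59, [0.658, -0.107, 0.012])]
ring_gauge [(0.71, [0.63, -0.054, 0.014])]
top [0.237 0.085 1.287] [ 0.21 -0.01 -0.98]
fixture [(0.86, [0.582, -0.054, -0.0])]
rest_notch [(0.87, [0.581, -0.105, 0.05])]
lug [(0.87, [0.551, 0.007, 0.05])]
bolt [(0.82, [0.297, 0.217, 0.014]), (0.78, [0.602, -0.1, 0.05])]
knob [(0.49, [0.547, -0.121, 0.054]), (0.25, [0.637, -0.059, 0.013])]
brass_bush [(0.44, [0.658, -0.11, 0.013])]
ring_gauge [(0.55, [0.637, -0.057, 0.013])]
```

View pics/scene0.png

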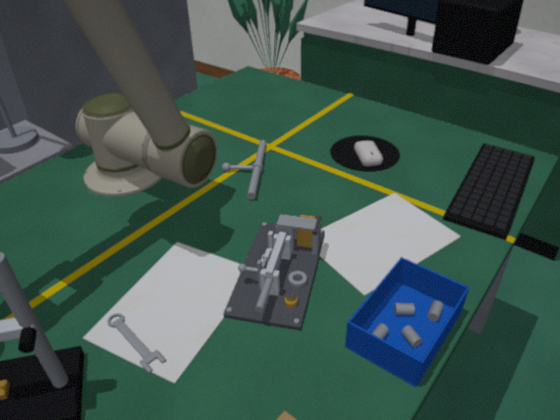

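View pics/top0.png

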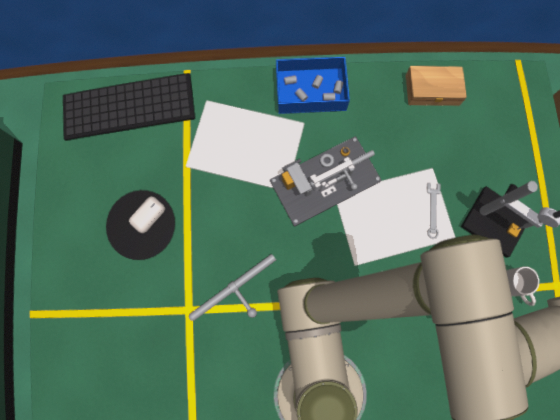

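The top view shows the fixture near (325,180), with its knob at (353,186). The larger look-alike bolt lies loose on the bench near (232,287), so I'll leave it alone. I'll zoom in with the model overlaid to check the pose and find the catch plate.

```bash
cat > h.py <<'E'
import cv2, numpy as np
from rig import *
P0=np.array([.5805,-.0535]); YAW=.41
def F(x,y,z,yaw=None,p=None):
    a=YAW if yaw is None else yaw; p=P0 if p is None else p
    c,s=np.cos(a),np.sin(a); return np.array([p[0]+c*x-s*y,p[1]+s*x+c*y,z])
def proj(im,X):
    return cv2.projectPoints(np.atleast_2d(X).astype(float),cv2.Rodrigues(im["R"])[0],im["t"],im["K"],np.array(im["distortion"]))[0][:,0]
def tool(target):  # shares to bring grasp point to target in tool axes
    from scipy.spatial.transform import Rotation as R
    s=state(); r=R.from_quat(s["tcp_rot"]); g=np.array(s["ee_pos"])-hold_point_z*r.as_matrix()[:,2]
    return r.inv().apply(np.array(target)-g)
E
python3 - <<'E'
from h import *
# fit fixture pose from marks
src=np.array([[0,0],[0,0],[-.021,-.05],[-.021,-.05],[0,-.05],[0,-.05],[-.06,-.05],[-.06,-.05]])
dst=np.array([[.579,-.053],[.582,-.054],[.579,-.103],[.581,-.105],[.601,-.098],[.602,-.1],[.547,-.124],[.547,-.121]])
a=src-src.mean(0);b=dst-dst.mean(0)
print("yaw",np.arctan2((a[:,0]*b[:,1]-a[:,1]*b[:,0]).sum(),(a*b).sum()), dst.mean(0),src.mean(0))
out=[]
for c,(x0,y0) in (("scene",(225,205)),("top",(265,130))):
    im=read_camera(c); S=6; w,h=(110,125) if c=="scene" else (120,95)
    cr=cv2.resize(im["pixels"][y0:y0+h,x0:x0+w],None,fx=S,fy=S,interpolation=cv2.INTER_CUBIC)
    cr=cv2.convertScaleAbs(cr,alpha=1.3)
    d=lambda X:tuple(((proj(im,X)[0]-[x0,y0]+.5)*S).astype(int).tolist())
    for q in ([(-.075,-.14),(.075,-.14),(.075,.14),(-.075,.14)],):
        pts=[d(F(x,y,.012)) for x,y in q]
        cv2.polylines(cr,[np.array(pts)],True,(0,255,255),1)
    for y,z,col in ((-.066,.084,(0,0,255)),(-.056,.084,(0,0,255)),(-.018,.056,(0,255,0)),(-.044,.056,(0,255,0))):
        cv2.circle(cr,d(F(-.021,y,z)),3,col,-1)
    for y in np.arange(-.01,.05,.01): cv2.circle(cr,d(F(-.021,y,.084)),2,(255,0,255),-1)
    cv2.circle(cr,d(F(-.06,-.05,.05)),4,(255,0,0),1)
    if c=="scene": cr=cv2.resize(cr[:600],None,fx=1,fy=1)
    cv2.imwrite(f"pics/z_{c}.png",cr)
E
```

```text
yaw 0.41802391539258826 [ 0.57725 -0.09475] [-0.02025 -0.0375 ]
```

View pics/z_scene.png

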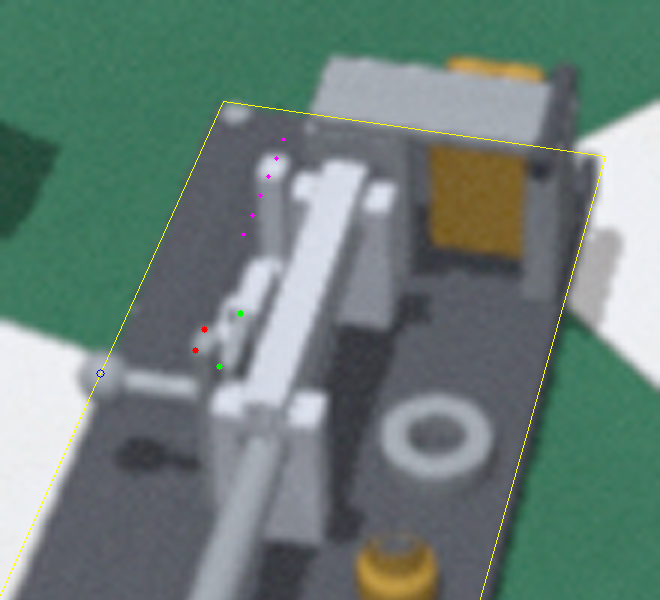

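View pics/z_top.png

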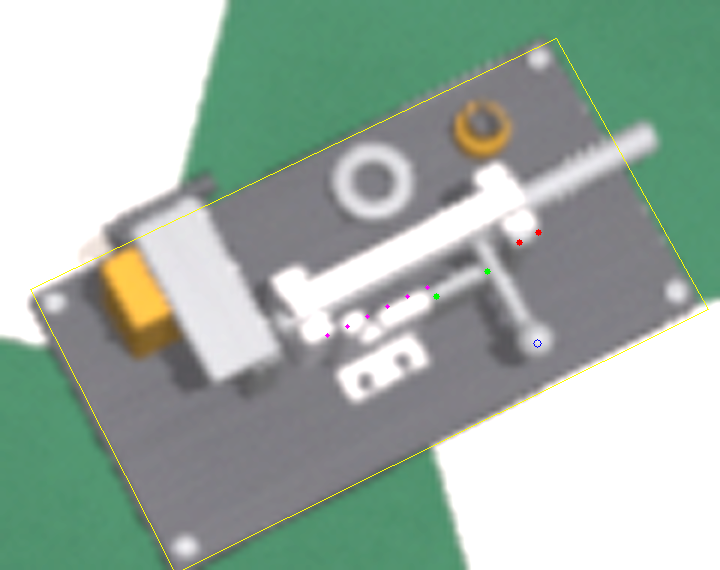

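The overlay fits to about 2 mm. The knob is at (100,378) in the scene crop and (537,340) in the top crop. The catch end post is at about fixture y = 27 mm, so expect roughly 60–66 mm of travel, which I'll find by feel.

```bash
sed -i 's/YAW=.41$/YAW=.414/' h.py; python3 -m handwheel '[{"rz":-0.066,"jaw":45}]' 20; python3 - <<'E'
from h import *
d=tool([.546,-.1225,.12]); print(d.round(4),(d/.75).round(4), np.abs(d).max()/.0625)
E
```

```text
[ 0.4824 -0.2664  0.13  ] [ 0.6432 -0.3552  0.1734] 7.718453410052264$[0]: bad value
```

```bash
python3 -m handwheel '[{"x":0,"y":0,"z":0,"rx":0,"ry":0,"rz":-0.066,"jaw":45}]' 20; python3 - <<'E'
from h import *
d=tool([.546,-.1225,.12]); print(d.round(4),(d/.75).round(4), np.linalg.norm(d)/.0625)
E
```

```text
t: 1.02
ee_pos: [0.1682, -0.5236, 0.2313]
tcp_rot: [0.978, 0.207, -0.0, 0.0]
force: [0.2, 0.6, 0.2]
width: 0.815
gripper_force: 0.0
[ 0.5078 -0.2139  0.13  ] [ 0.6771 -0.2851  0.1734] 9.058686730372651
```

```bash
python3 -m handwheel '[{"x":0.068,"y":-0.0285,"z":0,"rx":0,"ry":0,"rz":0,"jaw":45},{"x":0.068,"y":-0.0285,"z":0,"rx":0,"ry":0,"rz":0,"jaw":45},{"x":0.068,"y":-0.0285,"z":0,"rx":0,"ry":0,"rz":0,"jaw":45},{"x":0.068,"y":-0.0285,"z":0,"rx":0,"ry":0,"rz":0,"jaw":45},{"x":0.068,"y":-0.0285,"z":0,"rx":0,"ry":0,"rz":0,"jaw":45},{"x":0.068,"y":-0.0285,"z":0,"rx":0,"ry":0,"rz":0,"jaw":45},{"x":0.068,"y":-0.0285,"z":0,"rx":0,"ry":0,"rz":0,"jaw":45},{"x":0.068,"y":-0.0285,"z":0,"rx":0,"ry":0,"rz":0,"jaw":45}]'; python3 - <<'E'
from h import *
d=tool([.546,-.1225,.12]); print(d.round(4),(d/.75).round(4), np.linalg.norm(d)/.0625)
E
```

```text
t: 2.02
ee_pos: [0.4739, -0.2014, 0.2315]
tcp_rot: [0.979, 0.206, 0.0, 0.0]
force: [-1.0, -0.8, -0.1]
width: 0.527
gripper_force: 0.0
[ 0.0977 -0.0432  0.1302] [ 0.1303 -0.0576  0.1736] 2.694963513910262
```

```bash
python3 -m handwheel '[{"x":0.0435,"y":-0.0192,"z":0.03,"rx":0,"ry":0,"rz":0,"jaw":45},{"x":0.0435,"y":-0.0192,"z":0.05,"rx":0,"ry":0,"rz":0,"jaw":45},{"x":0.0433,"y":-0.0192,"z":0.05,"rx":0,"ry":0,"rz":0,"jaw":45},{"x":0,"y":0,"z":0.04,"rx":0,"ry":0,"rz":0,"jaw":45},{"x":0,"y":0,"z":0,"rx":0,"ry":0,"rz":0,"jaw":45}]'; python3 - <<'E'
from h import *
print((tool([.546,-.1225,.05])/.75).round(4))
out=[]
for c,(x0,y0) in (("scene",(215,200)),("top",(305,140))):
    im=read_camera(c); S=4
    out.append(cv2.resize(im["pixels"][y0:y0+100,x0:x0+100],None,fx=S,fy=S,interpolation=cv2.INTER_CUBIC))
    print([(round(m["score"],2),np.round(m["centre"],3).tolist()) for m in mark_of("knob",c)[:2]])
cv2.imwrite("pics/c2.png",np.hstack(out))
E
```

```text
t: 2.65
ee_pos: [0.544, -0.1233, 0.1022]
tcp_rot: [0.979, 0.206, -0.002, -0.001]
force: [-1.1, 0.1, 0.6]
width: 0.528
gripper_force: 0.0
[0.003  0.0003 0.0945]
[(0.7, [0.546, -0.12, 0.05])]
[]
```

View pics/c2.png

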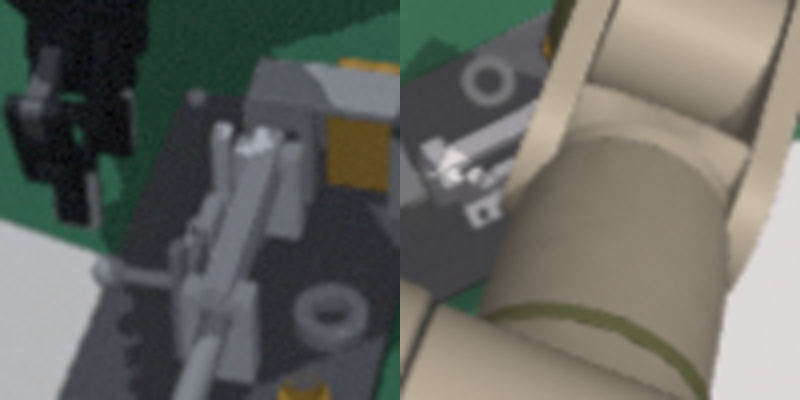

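Left panel: the fingers at (25,130) and (80,200) straddle the fixture's y direction above the knob at (108,272). The arm blocks the top view. I'll descend and close.

```bash
python3 -m handwheel '[{"x":0.003,"y":0,"z":0.04,"rx":0,"ry":0,"rz":0,"jaw":45},{"x":0,"y":0,"z":0.034,"rx":0,"ry":0,"rz":0,"jaw":45},{"x":0,"y":0,"z":0.02,"rx":0,"ry":0,"rz":0,"jaw":45},{"x":0,"y":0,"z":0,"rx":0,"ry":0,"rz":0,"jaw":25}]'; python3 -m handwheel '[{"x":0,"y":0,"z":0,"rx":0,"ry":0,"rz":0,"jaw":22},{"x":0,"y":0,"z":0,"rx":0,"ry":0,"rz":0,"jaw":14},{"x":0,"y":0,"z":0,"rx":0,"ry":0,"rz":0,"jaw":14},{"x":0,"y":0,"z":0,"rx":0,"ry":0,"rz":0,"jaw":14}]' 20; python3 -c "
from h import *
print(tool([.546,-.1225,.05]).round(4)); s=state(); print(s['force'],s['width']*85.4)"
```

```text
t: 3.35
ee_pos: [0.5469, -0.1232, 0.0334]
tcp_rot: [0.979, 0.206, -0.0, -0.0]
force: [-0.0, 0.6, 1.4]
width: 0.328
gripper_force: 0.0
t: 3.85
ee_pos: [0.5472, -0.1231, 0.0337]
tcp_rot: [0.979, 0.206, 0.0, 0.0]
force: [1.4, -0.2, 0.4]
width: 0.188
gripper_force: 19.5
[-0.0009 -0.0011  0.0024]
[ 1.38792256 -0.1714059   0.35723276] 16.032311002685965
```

```bash
python3 -m handwheel '[{"x":0.0006,"y":0,"z":-0.01,"rx":0,"ry":0,"rz":0,"jaw":14},{"x":0.0019,"y":0,"z":-0.0098,"rx":0,"ry":0,"rz":0,"jaw":14},{"x":0.0031,"y":0,"z":-0.0095,"rx":0,"ry":0,"rz":0,"jaw":14}]'; python3 -c "
from h import *
read_camera('scene');print(mark_of('knob','scene'), (state()['ee_pos']))"
```

```text
t: 4.22
ee_pos: [0.5508, -0.1212, 0.0558]
tcp_rot: [0.979, 0.206, -0.0, -0.0]
force: [0.7, -0.7, -1.4]
width: 0.19
gripper_force: 19.5
[{'centre': [0.5492, -0.1187, 0.0711], 'score': 0.78}] [ 0.551202   -0.12132176  0.05618352]
```

Knob height is now 71 mm, as planned, so the grip is holding. I'll finish the lift.

```bash
python3 -m handwheel '[{"x":0.0042,"y":0,"z":-0.0091,"rx":0,"ry":0,"rz":0,"jaw":14},{"x":0.0053,"y":0,"z":-0.0084,"rx":0,"ry":0,"rz":0,"jaw":14},{"x":0.0063,"y":0,"z":-0.0077,"rx":0,"ry":0,"rz":0,"jaw":14},{"x":0,"y":0,"z":0,"rx":0,"ry":0,"rz":0,"jaw":14}]'; python3 -c "
from h import *
read_camera('scene');print(mark_of('knob','scene'), (state()['ee_pos']))"
```

```text
t: 4.82
ee_pos: [0.562, -0.1165, 0.0747]
tcp_rot: [0.979, 0.206, 0.0, 0.0]
force: [-1.1, -0.8, -0.7]
width: 0.187
gripper_force: 19.6
[{'centre': [0.5612, -0.1175, 0.0894], 'score': 0.57}] [ 0.56155274 -0.11657777  0.07420118]
```

```bash
python3 -m handwheel '[{"x":0,"y":-0.0067,"z":0,"rx":0,"ry":0,"rz":0,"jaw":14},{"x":0,"y":-0.0067,"z":0,"rx":0,"ry":0,"rz":0,"jaw":14},{"x":0,"y":-0.0067,"z":0,"rx":0,"ry":0,"rz":0,"jaw":14},{"x":0,"y":-0.0067,"z":0,"rx":0,"ry":0,"rz":0,"jaw":14}]'; python3 -m handwheel '[{"x":0,"y":-0.0067,"z":0,"rx":0,"ry":0,"rz":0,"jaw":14},{"x":0,"y":-0.0067,"z":0,"rx":0,"ry":0,"rz":0,"jaw":14},{"x":0,"y":-0.004,"z":0,"rx":0,"ry":0,"rz":0,"jaw":14},{"x":0,"y":-0.004,"z":0,"rx":0,"ry":0,"rz":0,"jaw":14}]'; python3 -c "
from h import *
read_camera('scene');print(mark_of('knob','scene'), tool(F(-.0439,-.05,.0909)))"
```

```text
t: 5.42
ee_pos: [0.5532, -0.0979, 0.0743]
tcp_rot: [0.979, 0.206, -0.0, 0.0]
force: [-0.7, -3.2, 1.8]
width: 0.189
gripper_force: 19.7
t: 5.92
ee_pos: [0.5468, -0.0835, 0.0744]
tcp_rot: [0.979, 0.206, -0.0, 0.0]
force: [-3.9, -4.9, 3.1]
width: 0.188
gripper_force: 19.8
[] [-0.00093186  0.03648868  0.00210579]
```

```bash
python3 -m handwheel '[{"x":-0.001,"y":0,"z":0,"rx":0,"ry":0,"rz":0,"jaw":14},{"x":0,"y":-0.0027,"z":0,"rx":0,"ry":0,"rz":0,"jaw":14}]'; python3 -m handwheel '[{"x":-0.0001,"y":-0.0027,"z":0,"rx":0,"ry":0,"rz":0,"jaw":14},{"x":-0.0001,"y":-0.0027,"z":0,"rx":0,"ry":0,"rz":0,"jaw":14}]';  python3 -m handwheel '[{"x":-0.0001,"y":-0.0027,"z":0,"rx":0,"ry":0,"rz":0,"jaw":14},{"x":-0.0001,"y":-0.0027,"z":0,"rx":0,"ry":0,"rz":0,"jaw":14}]'
```

```text
t: 6.28
ee_pos: [0.5456, -0.0817, 0.0741]
tcp_rot: [0.979, 0.206, 0.0, -0.0]
force: [-1.5, -1.7, -0.3]
width: 0.189
gripper_force: 19.7
t: 6.52
ee_pos: [0.5438, -0.078, 0.0741]
tcp_rot: [0.979, 0.206, 0.0, -0.0]
force: [-0.5, -1.0, -0.3]
width: 0.186
gripper_force: 19.6
t: 6.78
ee_pos: [0.542, -0.0743, 0.0741]
tcp_rot: [0.979, 0.206, 0.0, -0.0]
force: [0.7, -0.9, -2.2]
width: 0.186
gripper_force: 19.6
```

```bash
python3 -m handwheel '[{"x":-0.0001,"y":-0.002,"z":0,"rx":0,"ry":0,"rz":0,"jaw":14},{"x":-0.0001,"y":-0.002,"z":0,"rx":0,"ry":0,"rz":0,"jaw":14}]' | grep -E 'ee|force'; python3 -m handwheel '[{"x":0,"y":-0.002,"z":0,"rx":0,"ry":0,"rz":0,"jaw":14},{"x":0,"y":-0.002,"z":0,"rx":0,"ry":0,"rz":0,"jaw":14}]'| grep -E 'ee|force'
```

```text
ee_pos: [0.5406, -0.0718, 0.0742]
force: [0.1, -0.5, -1.9]
gripper_force: 19.6
ee_pos: [0.5394, -0.0691, 0.0742]
force: [0.2, -0.0, -0.9]
gripper_force: 19.6
```

```bash
python3 -m handwheel '[{"x":-0.0001,"y":-0.0015,"z":0,"rx":0,"ry":0,"rz":0,"jaw":14},{"x":0,"y":0,"z":0,"rx":0,"ry":0,"rz":0,"jaw":14}]' | grep -E 'ee|force'
```

```text
ee_pos: [0.5388, -0.068, 0.0742]
force: [0.4, 0.3, -0.7]
gripper_force: 19.6
```

```bash
python3 -m handwheel '[{"x":0,"y":-0.0015,"z":0,"rx":0,"ry":0,"rz":0,"jaw":14},{"x":0,"y":0,"z":0,"rx":0,"ry":0,"rz":0,"jaw":14}]' | grep -E 'ee|force'
```

```text
ee_pos: [0.5384, -0.0671, 0.0742]
force: [0.2, 0.5, -1.3]
gripper_force: 19.6
```

```bash
python3 -m handwheel '[{"x":0,"y":-0.0015,"z":0,"rx":0,"ry":0,"rz":0,"jaw":14},{"x":0,"y":0,"z":0,"rx":0,"ry":0,"rz":0,"jaw":14}]' | grep -E 'ee|force'
```

```text
ee_pos: [0.538, -0.066, 0.0742]
force: [0.1, 0.2, -0.7]
gripper_force: 19.6
```

```bash
python3 -m handwheel '[{"x":0,"y":-0.0015,"z":0,"rx":0,"ry":0,"rz":0,"jaw":14},{"x":0,"y":0,"z":0,"rx":0,"ry":0,"rz":0,"jaw":14}]' | grep -E 'ee|force'
```

```text
ee_pos: [0.5375, -0.065, 0.0742]
force: [-0.4, 0.1, -0.9]
gripper_force: 19.6
```

```bash
python3 -m handwheel '[{"x":0,"y":-0.0015,"z":0,"rx":0,"ry":0,"rz":0,"jaw":14},{"x":0,"y":-0.0013,"z":0,"rx":0,"ry":0,"rz":0,"jaw":14}]' | grep -E 'ee|force'
```

```text
ee_pos: [0.5367, -0.0631, 0.0742]
force: [0.4, -1.0, -1.7]
gripper_force: 19.6
```

```bash
python3 -m handwheel '[{"x":0,"y":-0.0014,"z":0,"rx":0,"ry":0,"rz":0,"jaw":14},{"x":0,"y":0,"z":0,"rx":0,"ry":0,"rz":0,"jaw":14}]' | grep -E 'ee|force'
```

```text
ee_pos: [0.5362, -0.0621, 0.0742]
force: [0.9, -0.2, -1.6]
gripper_force: 19.6
```

```bash
python3 -m handwheel '[{"x":0,"y":-0.0014,"z":0,"rx":0,"ry":0,"rz":0,"jaw":14},{"x":0,"y":0,"z":0,"rx":0,"ry":0,"rz":0,"jaw":14}]' | grep -E 'ee|force'
```

```text
ee_pos: [0.5358, -0.0612, 0.0742]
force: [0.1, 0.2, -1.8]
gripper_force: 19.6
```

Travel is about 61 mm with no contact yet, so I'll continue in 1 mm steps.

```bash
python3 -m handwheel '[{"x":0,"y":-0.0014,"z":0,"rx":0,"ry":0,"rz":0,"jaw":14},{"x":0,"y":0,"z":0,"rx":0,"ry":0,"rz":0,"jaw":14}]' | grep -E '^t|ee|force'
```

```text
t: 9.28
ee_pos: [0.5354, -0.0602, 0.0742]
tcp_rot: [0.979, 0.206, -0.0, -0.0]
force: [-0.7, -0.1, -0.9]
gripper_force: 19.6
```

```bash
python3 -m handwheel '[{"x":0,"y":-0.0014,"z":0,"rx":0,"ry":0,"rz":0,"jaw":14},{"x":0,"y":0,"z":0,"rx":0,"ry":0,"rz":0,"jaw":14}]' | grep -E '^t|ee|force'
```

```text
t: 9.52
ee_pos: [0.535, -0.0592, 0.0742]
tcp_rot: [0.979, 0.206, -0.0, -0.0]
force: [-0.1, -0.7, -0.7]
gripper_force: 19.6
```

```bash
python3 -m handwheel '[{"x":0,"y":-0.0014,"z":0,"rx":0,"ry":0,"rz":0,"jaw":14},{"x":0,"y":0,"z":0,"rx":0,"ry":0,"rz":0,"jaw":14}]' | grep -E '^t:|ee|force'
```

```text
t: 9.78
ee_pos: [0.5345, -0.0583, 0.0742]
force: [-0.2, 0.7, -0.8]
gripper_force: 19.6
```

```bash
python3 -m handwheel '[{"x":0,"y":-0.0014,"z":0,"rx":0,"ry":0,"rz":0,"jaw":14},{"x":0,"y":0,"z":0,"rx":0,"ry":0,"rz":0,"jaw":14}]' | grep -E '^t:|ee|force'
```

```text
t: 10.02
ee_pos: [0.5341, -0.0573, 0.0742]
force: [0.1, -0.2, -1.3]
gripper_force: 19.6
```

```bash
python3 -m handwheel '[{"x":0,"y":-0.0014,"z":0,"rx":0,"ry":0,"rz":0,"jaw":14},{"x":0,"y":0,"z":0,"rx":0,"ry":0,"rz":0,"jaw":14}]' | grep -E '^t:|ee|force|width'; python3 - <<'E'
from h import *
im=read_camera("scene"); x0,y0=225,190
cv2.imwrite("pics/s3.png",cv2.resize(im["pixels"][y0:y0+100,x0:x0+110],None,fx=6,fy=6,interpolation=cv2.INTER_CUBIC))
for n in("knob","bolt"): print([(round(m["score"],2),np.round(m["centre"],3).tolist()) for m in mark_of(n,"scene")])
E
```

```text
t: 10.28
ee_pos: [0.5337, -0.0563, 0.0742]
force: [0.2, 1.2, -1.1]
width: 0.186
gripper_force: 19.6
[(0.53, [0.222, 0.164, 0.008]), (0.38, [0.478, -0.351, 0.0])]
[(0.76, [0.572, -0.037, 0.049])]
```

View pics/s3.png

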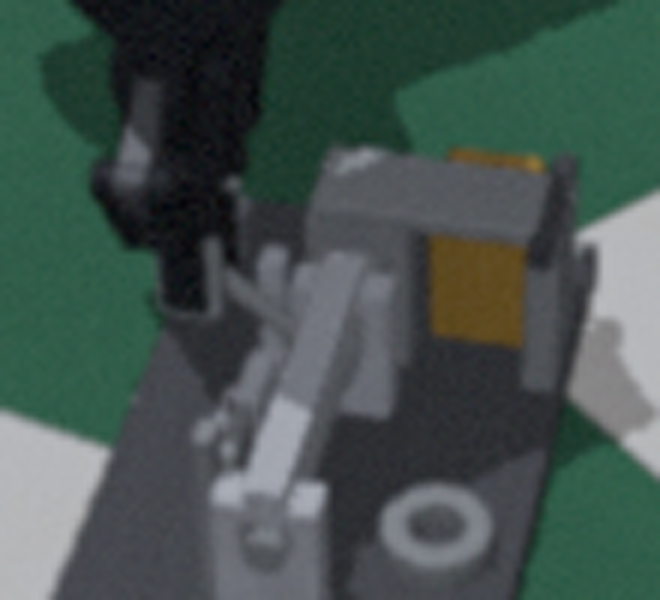

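The stem at (260,305) is gripped, raised, and close to the catch's end post at (272,265). I'll keep stepping until it touches.

```bash
python3 -m handwheel '[{"x":0,"y":-0.0012,"z":0,"rx":0,"ry":0,"rz":0,"jaw":14},{"x":0,"y":0,"z":0,"rx":0,"ry":0,"rz":0,"jaw":14}]' | grep -E '^t:|ee|force'
```

```text
t: 10.68
ee_pos: [0.5335, -0.0558, 0.0743]
force: [0.0, -1.2, -1.5]
gripper_force: 19.6
```

```bash
python3 -m handwheel '[{"x":0,"y":-0.001,"z":0,"rx":0,"ry":0,"rz":0,"jaw":14},{"x":0,"y":0,"z":0,"rx":0,"ry":0,"rz":0,"jaw":14}]' | grep -E '^t:|ee|force'
```

```text
t: 10.92
ee_pos: [0.5334, -0.0554, 0.0744]
force: [0.8, -5.3, -0.0]
gripper_force: 19.7
```

```bash
python3 -m handwheel '[{"x":0,"y":-0.0007,"z":0,"rx":0,"ry":0,"rz":0,"jaw":14},{"x":0,"y":0,"z":0,"rx":0,"ry":0,"rz":0,"jaw":14}]' | grep -E '^t:|ee|force'
```

```text
t: 11.18
ee_pos: [0.5333, -0.0553, 0.0745]
force: [0.8, -5.6, -1.2]
gripper_force: 19.7
```

Contact: about 5 N along −y with no further advance. I'll back off to the notch centre and lower along the arc.

```bash
python3 -m handwheel '[{"x":0,"y":0.0037,"z":0,"rx":0,"ry":0,"rz":0,"jaw":14},{"x":0,"y":0,"z":0,"rx":0,"ry":0,"rz":0,"jaw":14}]' | grep -E '^t:|ee|force';python3 -m handwheel '[{"x":-0.0063,"y":0,"z":0.0077,"rx":0,"ry":0,"rz":0,"jaw":14},{"x":-0.0053,"y":0,"z":0.0084,"rx":0,"ry":0,"rz":0,"jaw":14}]' | grep -E '^t:|ee|force'; python3 -m handwheel '[{"x":-0.0021,"y":0,"z":0.0046,"rx":0,"ry":0,"rz":0,"jaw":14},{"x":0,"y":0,"z":0,"rx":0,"ry":0,"rz":0,"jaw":14}]' | grep -E '^t:|ee|force'
```

```text
t: 11.42
ee_pos: [0.5338, -0.0568, 0.0741]
force: [0.1, 0.3, -1.4]
gripper_force: 19.7
t: 11.68
ee_pos: [0.5256, -0.0605, 0.0618]
force: [-0.1, -1.4, 0.7]
gripper_force: 19.8
t: 11.92
ee_pos: [0.5243, -0.0611, 0.0584]
force: [-1.3, -0.3, 0.5]
gripper_force: 19.8
```

```bash
python3 -m handwheel '[{"x":-0.0021,"y":0,"z":0.0046,"rx":0,"ry":0,"rz":0,"jaw":14},{"x":-0.0031,"y":0,"z":0.0095,"rx":0,"ry":0,"rz":0,"jaw":14}]' | grep -E '^t:|ee|force'
```

```text
t: 12.18
ee_pos: [0.5212, -0.0628, 0.048]
force: [-0.2, -0.2, 1.2]
gripper_force: 19.8
```

```bash
python3 -m handwheel '[{"x":-0.0019,"y":0,"z":0.0098,"rx":0,"ry":0,"rz":0,"jaw":14},{"x":-0.0004,"y":0,"z":0.006,"rx":0,"ry":0,"rz":0,"jaw":14}]' | grep -E '^t:|ee|force'
```

```text
t: 12.42
ee_pos: [0.5193, -0.0633, 0.0356]
force: [0.5, 0.0, 0.3]
gripper_force: 19.8
```

```bash
python3 -m handwheel '[{"x":-0.0002,"y":0,"z":0.0025,"rx":0,"ry":0,"rz":0,"jaw":14},{"x":0,"y":0,"z":0,"rx":0,"ry":0,"rz":0,"jaw":14}]' | grep -E '^t:|ee|force'
```

```text
t: 12.68
ee_pos: [0.5193, -0.0634, 0.0344]
force: [-1.2, 0.2, 1.8]
gripper_force: 19.9
```

```bash
python3 -m handwheel '[{"x":0,"y":0,"z":0.001,"rx":0,"ry":0,"rz":0,"jaw":14},{"x":0,"y":0,"z":0,"rx":0,"ry":0,"rz":0,"jaw":14}]' | grep -E '^t:|ee|force'; python3 -m handwheel '[{"x":0,"y":0,"z":0,"rx":0,"ry":0,"rz":0,"jaw":45},{"x":0,"y":0,"z":0,"rx":0,"ry":0,"rz":0,"jaw":45},{"x":0,"y":0,"z":0,"rx":0,"ry":0,"rz":0,"jaw":45},{"x":0,"y":0,"z":0,"rx":0,"ry":0,"rz":0,"jaw":45}]' | grep -E '^t:|ee|force|width'
```

```text
t: 12.92
ee_pos: [0.5194, -0.0634, 0.0338]
force: [-1.2, -1.0, 3.3]
gripper_force: 19.9
t: 13.42
ee_pos: [0.5193, -0.0634, 0.0336]
force: [-0.8, -0.4, -0.1]
width: 0.528
gripper_force: 0.0
```

Released. I'll retreat straight up, then back to clear the view.

```bash
python3 -m handwheel '[{"x":0,"y":0,"z":-0.03,"rx":0,"ry":0,"rz":0,"jaw":45},{"x":0,"y":0,"z":-0.06,"rx":0,"ry":0,"rz":0,"jaw":45},{"x":0,"y":0,"z":-0.07,"rx":0,"ry":0,"rz":0,"jaw":45},{"x":-0.05,"y":0.02,"z":-0.05,"rx":0,"ry":0,"rz":0,"jaw":45},{"x":-0.06,"y":0.04,"z":0,"rx":0,"ry":0,"rz":0,"jaw":45},{"x":-0.06,"y":0.04,"z":0,"rx":0,"ry":0,"rz":0,"jaw":45},{"x":-0.06,"y":0.04,"z":0,"rx":0,"ry":0,"rz":0,"jaw":45},{"x":0,"y":0,"z":0,"rx":0,"ry":0,"rz":0,"jaw":45}]' | grep -E '^t:|ee|force'; python3 - <<'E'
from h import *
out=[]
for c,(x0,y0) in (("scene",(225,200)),("top",(265,130))):
    im=read_camera(c)
    out.append(cv2.resize(im["pixels"][y0:y0+100,x0:x0+100],None,fx=4,fy=4,interpolation=cv2.INTER_CUBIC))
    for n in ("knob","bolt"): print(c,n,[(round(m["score"],2),np.round(m["centre"],3).tolist()) for m in mark_of(n,c)])
cv2.imwrite("pics/end.png",np.hstack(out))
E
```

```text
t: 14.42
ee_pos: [0.4022, -0.2315, 0.1911]
force: [-0.2, 1.1, 0.2]
gripper_force: 0.0
scene knob [(0.62, [0.516, -0.063, 0.054]), (0.58, [0.632, -0.055, 0.012])]
scene bolt [(0.89, [0.296, 0.217, 0.01]), (0.57, [0.575, -0.035, 0.049]), (0.26, [0.63, -0.055, 0.013])]
top knob [(0.95, [0.225, 0.174, 0.013])]
top bolt [(0.8, [0.298, 0.215, 0.012]), (0.49, [0.572, -0.04, 0.047])]
```

View pics/end.png

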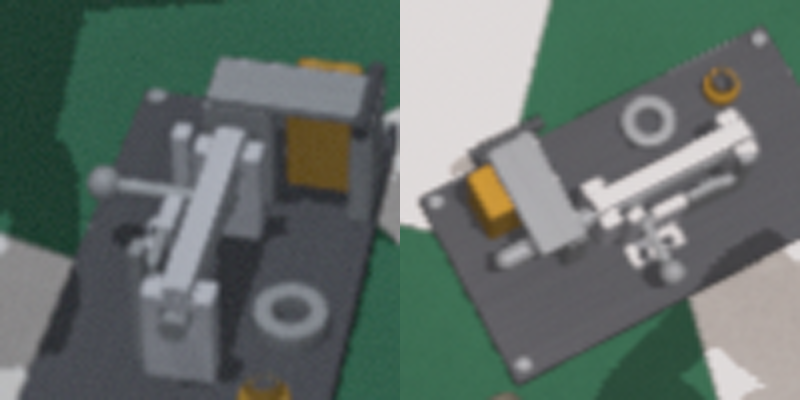

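The handle lies level in the locking notch: the knob is at (103,182) on the left and (672,270) on the right. The bolt's tip shows through the lug at (515,252), and the ring and bush haven't moved.

```bash
python3 -c "
from rig import *
print(hand_in())"
```

```text
the job is handed in; nothing more can be done
None
```

The strap is locked: the bolt was slid about 67 mm until it touched the catch plate, and its handle was lowered into the locking notch and released; contact force stayed near 6 N, and I handed in at about 14.5 s of robot time.

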